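# Refit the mirror plate on its three-ball kinematic base

## Task

Put the cleaned mirror back on the small laser bench: swing the slotted steel strap out of the way, pick the mirror plate up by the sides of its frame without touching the glass, and set it on the three balls with the mirror facing the laser head, pressing it straight down until the spring rollers snap over its edges and pull it fully home. Then swing the strap back until its slot sits right round the stud on the plate, and let go. Leave everything else on the bench undisturbed.

Things in the scene. Friction and masses are not known exactly. Their poses are not given: they have to be found in the camera images.
- mirror_plate: Loose aluminium plate, 104 (x) x 120 (y) mm, 0.46 kg. Origin: middle of its underside, level with the feet it stands on; top 24 mm above that. z up, x the way the mirror faces. Three steel V grooves below (mouth 24 mm wide, 12 mm deep, 26 mm long) fit the balls one way round only. Front and rear (-x, +x) edges are bevelled above and below to a ridge 18 mm above the origin.
- frame_top (a point): Middle of the top face of the black upright mirror frame, fixed on the plate, at (0, 12, 94) mm from the plate's origin. The frame is 16 mm thick (plate x), 44 mm wide (plate y) and 70 mm tall; grip it across the 44 mm, near its top. Two adjuster knobs stick out 14 mm at its back (-x).
- mirror_glass: Round mirror, 31 mm across, standing 3 mm proud on the +x face of the frame; its centre is 25 mm below the frame's top. Not to be touched with the fingers.
- plate_stud (a point): Foot of the headed stud on the plate's top, at (-4, -42, 24) mm from the plate's origin. Shank 10 mm across; head 18 mm across, from 12 to 18 mm above the plate's top.
- laser_bench: Breadboard 330 (x, from -85 to 245) x 200 (y) x 12 mm, fixed to the worktop, with a grey base plate (top 24 mm up) carrying three 16 mm steel balls at (30, 42), (30, -42) and (-34, 0) mm. Origin on the worktop below the nest; x points to the laser head, a grey box on a post at x = 128 to 238 mm, y = 12 mm, up to 128 mm high.
- nest (a point): Where the plate's origin is when it is fully home on the balls, 33 mm above the worktop; the plate's x and y axes then agree with the bench's. Lowered level, the plate meets the spring rollers about 15 mm above this; 10 to 15 N more, straight down, pushes its ridges past them some 6 mm above home, and the springs then pull it home. Let go too early it rocks askew on the rollers.
- roller_mid (a point): Middle between the two spring rollers, at (0, 7, 58) mm in the bench's frame. Rollers (10 mm thick, 32 mm long, along the bench's y) stand 50 mm before and behind it along the bench's x, and give way outward by up to 9 mm. Their housings, 40 mm wide (y) and up to 68 mm high, stand 65 to 91 mm out.
- nest_stud (a point): Where the point plate_stud is when the plate is home.
- strap_pivot (a point): Middle of the strap's thickness on the axis of its vertical pivot bolt, at (76, -42, 63) mm in the bench's frame. The strap is flat steel, 26 mm wide, 6 mm thick; its underside swings 3 mm above the top of a seated plate, below the stud's head.
- strap_slot (a point): Middle of the strap's slot, 80 mm from the pivot; the slot is 16 mm wide and open at the strap's edge that leads as it swings in (joint falling). It must lie round the stud's shank.
- strap_knob (a point): Middle of the top of the black upright knob on the strap, 112 mm from the pivot: 16 mm thick, 34 mm tall, standing on the strap's top (66 mm above the worktop); it turns freely on its own axis, so it can be led round without turning the gripper.
- strap_arm (a joint): Angle of the strap about its pivot, rad, + anticlockwise from above. At 0 it points along the bench's -x, its slot round the stud of a seated plate (it meets the shank at about -0.025). Positive: swung out to the bench's -y side, clear of the plate from about 1.15. Range -0.5 to 1.6; at the start it lies across the nest. Stays where it is left (0.3 N at the knob moves it).
- wash_bottle: Bystander: white wash bottle with a red spout, 68 x 97 x 191 mm; origin under its middle.
- beaker: Bystander: small glass beaker, 50 mm across, 58 mm high; origin under its middle.
- tweezers: Bystander: steel tweezers, 122 mm long, lying; origin under the middle.
- screwdriver: Bystander: screwdriver with a red handle, 153 mm long, lying; origin under the middle.
- strip_box: Bystander: small carton, 30 x 66 x 22 mm; origin under its middle.
- marker: Bystander: black marker pen, 138 mm long, lying; origin under the middle.
Things that resemble listed ones, but are neither listed nor needed, are in the scene too. Leave any pink look-alike of the mirror_plate alone.

How it is judged:
By the outcome, as a careful person would: the job done as asked, in the order asked, and still so for the second after the job is handed in, with the robot touching nothing.
It also fails if it takes over 64 s, if anything falls off the work surface, if the arm or the gripper's body presses on something with over 40 N, if the wrist force passes 120 N, or if a joint passes its speed limit or range.

## Robot

A 7-joint arm with a two-finger parallel gripper is mounted at the origin on a cart in front of the work surface, level with it; the furniture and walls round the work are solid. World frame = base frame: x ahead of the robot, y to its left, z up, the work surface at z = 0. Lengths are in m, angles in rad, forces in N, time in s.
With the tool pointing down it reaches from about 0.4 to 0.85 m from the base axis. Payload 4.5 kg.
Tool frame: the origin (TCP) lies midway between the tips of the shut fingers; the grasp point (between the pads) lies 19 mm behind it; z points along the fingers, y is the direction in which the jaws open and shut (so a half turn about z gives the same grasp; the last joint's range is limited). The gripper opens to 88 mm and grips with 3 to 60 N. Pads are 18 mm wide; open, the fingers measure 123 mm over their backs; the gripper's body (75 mm by 187 mm) begins 45 mm behind the grasp point.
Start: joints at [1.222, 0.689, -0.195, 1.565, 0.157, 0.902, -0.215], TCP at [0.233, -0.58, 0.239] pointing down, gripper open.
Joint ranges: [-3.01, 3.01], [-0.46, 2.08], [-1.47, 1.51], [0.13, 2.56], [-1, 4.14], [0.04, 2.09], [-2.66, 2.66]. Speed limits (rad/s): [2.57, 2.57, 3.14, 3.14, 3.14, 3.14, 3.14].

## Interface

Orientations are given as a unit quaternion [x, y, z, w].
In Python, from plant import r, viewer gives the robot as it stands.
- The arm moves only by the tool play_rows, never from a script. Its argument "commands" is a list of rows, each an object with "delta_rot": the turn, a rotation vector about the tool's x, y, z normalised to -1 to 1, where 1 is pi rad, a list of three; "travel": the shift along the tool's x, y, z normalised to -1 to 1, where 1 is 15 cm, a list of three; "gripper": the opening, from -1 (shut) to 1 (fully open). In form: [{"delta_rot": [wx, wy, wz], "travel": [x, y, z], "gripper": gripper}, ...]. A call has 1 to 12 rows; each row is the pose to reach, as a shift and turn from the pose commanded when the call began, along the tool's axes at that moment, turning the shorter way round; what a row does not reach only later rows make up. A row lasts 1/8 s, in which the tool goes at most 62.5 mm and 10.7 degrees, less where a joint would pass 70% of its speed; a pose out of reach is approached as far as the arm can. A call with a number of a shift or a turn outside -1 to 1 is refused whole. A call with a gripper value outside its range is refused whole. The fingers move at their own pace and stop on an object; "force" is the grip in N (left out, the last holds). Time passes only in rows, so rows that repeat a pose let the fingers close. It gives the time, the measured TCP pose, the force and the opening at its end, in the units of the state.
- r.get_state(): the state, without advancing time (a new reading comes with each control period).
- viewer.snapshot(name): name is "scene" or "top" or "wrist"; returns a dict with "color" (480x640x3 uint8, red, green, blue), "z_map" (480x640 float32, m along the optical axis (not along the pixel's ray), 0 where there is no reading), "fx", "fy", "cx", "cy" (pixels), "distortion" ([k1, k2, p1, p2, k3] as OpenCV has them; the pictures are not rectified), "origin" and "attitude" of the camera in the world. Camera axes: x right, y up, looking along -z (the intrinsics and any distortion apply to the point x, -y, -z); pixel columns grow to the right and rows downward; lengths in m; the calibration is good to about 2 mm. A picture is of the moment at which its call begins.
- r.finish_job(): hands the job in, once; it reports no verdict.
Trained networks look in the newest picture that a camera, given by its name, has taken for a name from the list of things; names that differ only in an ending like _2 or _b are one class to them, and where a whole thing is asked for, a point or a joint stands for the part that bears it (a point fixed in the world has none). Each returns a list of dicts, best first, with "conf" (0 to 1); they miss things now and then, are a little off and sometimes report something else, mostly with a low value. They report only what shows in the picture. A call takes as long as a camera call. They do not tell look-alikes from the thing itself.
- viewer.outline_of(camera, label): "pixels" (480x640 bool, what is visible of it) and "at" ([column, row] in pixels, amid what is visible of it).
- viewer.pinpoint(camera, label): "at" ([column, row] in pixels: a listed point, or the origin of a listed thing).
The state is a dict: "clock": time; "q": joint angles; "qd": joint speeds; "joint_torque": joint torques, N m; "tool_pos": TCP position; "eef_rot": TCP orientation; "contact_force": force on the tool from outside, world axes, zero at the start; "moment": the same for the moment, N m; "opening": opening from 0.0 (shut) to 1.0 (fully open).
Only numpy, scipy, OpenCV 4.12 (cv2) and the standard library are available. Lean on these libraries where they do the work, as an engineer would, in place of code of your own. Each camera call takes 0.05 s, during which the arm holds its last target. There are 200 camera calls.

## Working session

There is one attempt and no reset: what is moved stays moved. The work goes in short steps, Python scripts to look and compute and a tool call to move; the robot and the scene stay as the last step left them, time stands still between calls to the robot, and variables do not carry over. Pictures are saved under pics/ and viewed, about 8 in all and at most 12, crops included, and the job is handed in when it is done.

Besides the shell and the picture viewer there is one more tool, called after "Emit:" as name(argument=value, ...) on one line, values as JSON. play_rows: Moves the arm, as the interface text tells. Its arguments: {"type":"object","properties":{"commands":{"type":"array","items":{"type":"object","properties":{"delta_rot":{"type":"array","items":{"type":"number","minimum":-1,"maximum":1}},"travel":{"type":"array","items":{"type":"number","minimum":-1,"maximum":1}},"gripper":{"type":"number"}}}},"force":{"type":"number"}},"required":["commands"]}

```bash
ls; mkdir -p pics; cat > h.py <<'E'
import numpy as np, cv2
from scipy.spatial.transform import Rotation as R
from plant import r, viewer
def snap(cam,name=None):
    s=viewer.snapshot(cam)
    if name: cv2.imwrite('pics/'+name,s['color'][:,:,::-1])
    return s
def Rc(s):
    a=np.array(s['attitude'],float)
    return R.from_quat(a).as_matrix() if a.size==4 else a.reshape(3,3)
def ray(s,uv):
    K=np.array([[s['fx'],0,s['cx']],[0,s['fy'],s['cy']],[0,0,1.]])
    p=cv2.undistortPoints(np.array(uv,float).reshape(-1,1,2),K,np.array(s['distortion'],float)).reshape(-1,2)
    d=np.c_[p[:,0],-p[:,1],-np.ones(len(p))]
    return d@Rc(s).T
def at_z(s,uv,z):
    d=ray(s,uv); o=np.array(s['origin']); return o+d*((z-o[2])/d[:,2])[:,None]
def at_depth(s,uv):
    uv=np.array(uv,float).reshape(-1,2); d=ray(s,uv)
    z=np.array([np.median(s['z_map'][int(v)-1:int(v)+2,int(u)-1:int(u)+2]) for u,v in uv])
    return np.array(s['origin'])+d*z[:,None]
def project(s,P):
    K=np.array([[s['fx'],0,s['cx']],[0,s['fy'],s['cy']],[0,0,1.]])
    c=(np.atleast_2d(P)-np.array(s['origin']))@Rc(s); c=c*[1,-1,-1]
    return cv2.projectPoints(c,np.zeros(3),np.zeros(3),K,np.array(s['distortion'],float))[0].reshape(-1,2)
def move(dp,yaw=0,st=None):
    "world shift -> tool-axis travel units"
    st=st or r.get_state(); M=R.from_quat(st['eef_rot']).as_matrix()
    return np.round(M.T@np.array(dp)/0.15,3)
E
python3 - <<'E'
from h import *
print(r.get_state())
for c in ['top','scene']:
    s=snap(c,c+'0.png'); print(c,s['origin'],s['attitude'],s['fx'])
    for n in ['mirror_plate','frame_top','plate_stud','laser_bench','nest','nest_stud','roller_mid','strap_pivot','strap_slot','strap_knob','mirror_glass']:
        print(n,[(round(d['conf'],2),np.round(d['at'],1).tolist(),np.round(at_depth(s,[d['at']])[0],3).tolist()) for d in viewer.pinpoint(c,n)[:3]])
E
```

```text
pics
{'clock': 0.0, 'q': array([ 1.22181599,  0.68997693, -0.19452734,  1.56634888,  0.15734181,
        0.90250091, -0.21510335]), 'qd': array([ 0.00064438, -0.00075693, -0.00027569, -0.00082153, -0.00195021,
        0.00161465,  0.00090792]), 'joint_torque': array([-1.74560391e-04, -5.27550709e+01, -1.26711946e+00, -1.53421658e+01,
       -5.27028262e-02,  6.62860766e-03,  1.70179605e-04]), 'tool_pos': array([ 0.23315139, -0.57919944,  0.2379135 ]), 'eef_rot': array([ 9.81729111e-01,  1.90281655e-01, -2.51988873e-04, -8.83198746e-04]), 'contact_force': array([ 0.29859275, -0.43040737,  0.86014905]), 'moment': array([ 0.0304032 ,  0.0258011 , -0.03730533]), 'opening': 0.9973679707118153}
top [ 0.38802287 -0.10329539  1.32183825] [-0.03535313  0.03770783  0.70773284 -0.70458676] 448.99450791454746
mirror_plate [(0.83, [376.2, 245.1], [0.489, -0.257, 0.094]), (0.78, [473.0, 250.8], [0.476, -0.545, 0.028]), (0.23, [421.3, 213.5], [0.568, -0.371, 0.148])]
frame_top [(0.87, [373.5, 247.4], [0.483, -0.25, 0.091]), (0.87, [487.8, 247.9], [0.48, -0.563, 0.095]), (0.62, [212.7, 232.9], [0.53
[... 1119 characters left out ...]
 (0.67, [465.4, 317.2], [0.429, -0.535, 0.023])]
laser_bench [(0.6, [232.2, 233.5], [0.495, 0.205, 0.023])]
nest [(0.97, [232.3, 223.7], [0.539, 0.238, 0.027])]
nest_stud [(0.64, [239.4, 219.7], [0.524, 0.196, 0.059]), (0.57, [230.5, 231.8], [0.503, 0.218, 0.022]), (0.18, [305.2, 255.6], [0.496, -0.052, 0.018])]
roller_mid [(0.84, [227.6, 212.6], [0.494, 0.213, 0.092]), (0.31, [229.5, 222.5], [0.49, 0.207, 0.062])]
strap_pivot [(0.8, [262.6, 206.8], [0.61, 0.171, 0.07])]
strap_slot [(0.58, [238.3, 217.8], [0.527, 0.202, 0.062]), (0.17, [226.6, 265.5], [0.369, 0.129, 0.002])]
strap_knob [(0.66, [225.4, 208.3], [0.656, 0.362, -0.0])]
mirror_glass [(0.4, [486.5, 295.5], [0.472, -0.567, 0.069])]
```

View pics/top0.png

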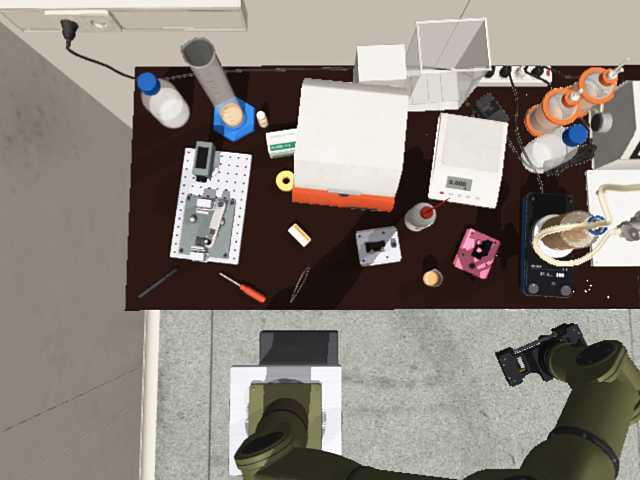

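View pics/scene0.png

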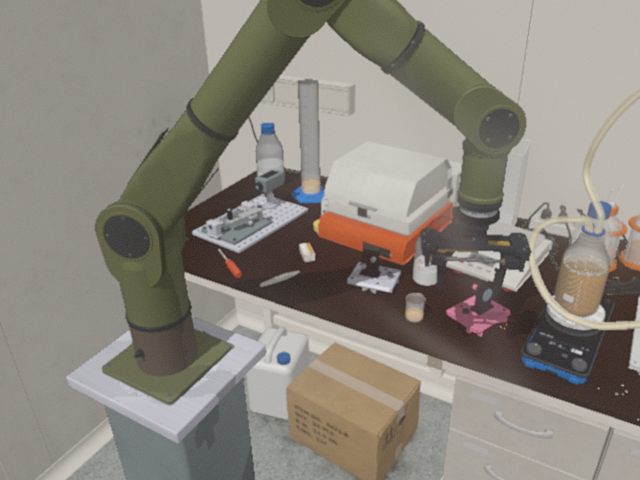

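Silver plate at top-image (377,246), pink look-alike at (477,252), bench at (212,205) with its strap lying across the nest. I'll go over the silver plate for a wrist look first.

```bash
python3 - <<'E'
from h import *
print(move([0,0,0.16]),move([0.20,0.31,0.16]))
E
```

```text
[ 0.     0.    -1.067] [ 2.009 -1.419 -1.067]
```

Emit:
play_rows(commands=[{"delta_rot": [0,0,0],"travel": [0,0,-0.5],"gripper": 1},{"delta_rot": [0,0,0],"travel": [0.3,-0.25,-0.9],"gripper": 1},{"delta_rot": [0,0,0.06],"travel": [0.7,-0.5,-0.9],"gripper": 1},{"delta_rot": [0,0,0.12],"travel": [1,-0.71,-0.9],"gripper": 1},{"delta_rot": [0,0,0.12],"travel": [1,-0.71,-0.9],"gripper": 1}])

```text
clock: 1.82
tool_pos: [0.3359, -0.4211, 0.3748]
eef_rot: [1.0, 0.005, 0.001, -0.0]
contact_force: [-0.7, -0.8, 0.9]
opening: 1.0
```

```bash
python3 - <<'E'
from h import *
s=r.get_state();print(s['clock'],s['tool_pos'],R.from_quat(s['eef_rot']).as_matrix().round(3))
print(move(np.array([0.42,-0.25,0.37])-s['tool_pos']))
E
```

```text
1.825 [ 0.33589557 -0.42114234  0.37475102] [[ 1.     0.011  0.002]
 [ 0.011 -1.     0.   ]
 [ 0.002 -0.    -1.   ]]
[ 0.573 -1.135  0.033]
```

Emit:
play_rows(commands=[{"delta_rot": [0,0,0],"travel": [0.3,-0.4,0],"gripper": 1},{"delta_rot": [0,0,0],"travel": [0.5,-0.8,0],"gripper": 1},{"delta_rot": [0,0,0],"travel": [0.57,-1.0,0],"gripper": 1},{"delta_rot": [0,0,0],"travel": [0.57,-1.0,0],"gripper": 1},{"delta_rot": [0,0,0],"travel": [0.57,-1.0,0],"gripper": 1}])

```text
clock: 2.45
tool_pos: [0.417, -0.2753, 0.3738]
eef_rot: [1.0, 0.003, -0.0, 0.001]
contact_force: [0.8, -0.2, 0.7]
opening: 1.004
```

```bash
python3 - <<'E'
from h import *
s=snap('wrist','w1.png'); print(s['origin'],Rc(s).round(3),s['fx'],r.get_state()['tool_pos'])
for n in ['mirror_plate','frame_top','plate_stud','mirror_glass']:
    print(n,[(round(d['conf'],2),np.round(d['at'],1).tolist(),np.round(at_depth(s,[d['at']])[0],4).tolist()) for d in viewer.pinpoint('wrist',n)[:3]])
E
```

```text
[ 0.49931346 -0.27521859  0.52000154] [[ 0.005  0.949  0.315]
 [-1.     0.004  0.003]
 [ 0.002 -0.315  0.949]] 425.5961224886995 [ 0.41671803 -0.27596616  0.37376329]
mirror_plate [(0.72, [310.1, 100.8], [0.4956, -0.2681, 0.0951]), (0.68, [556.4, 121.0], [0.4755, -0.5425, 0.0296]), (0.53, [301.2, 104.5], [0.4922, -0.2596, 0.0943])]
frame_top [(0.97, [612.0, 116.0], [0.4839, -0.5605, 0.0949]), (0.93, [300.3, 107.6], [0.4894, -0.2587, 0.095])]
plate_stud [(0.81, [349.6, 102.6], [0.4936, -0.3095, 0.0428]), (0.7, [541.4, 156.7], [0.4371, -0.5269, 0.0397])]
mirror_glass [(0.52, [293.7, 97.7], [0.4984, -0.2525, 0.0939])]
```

View pics/w1.png

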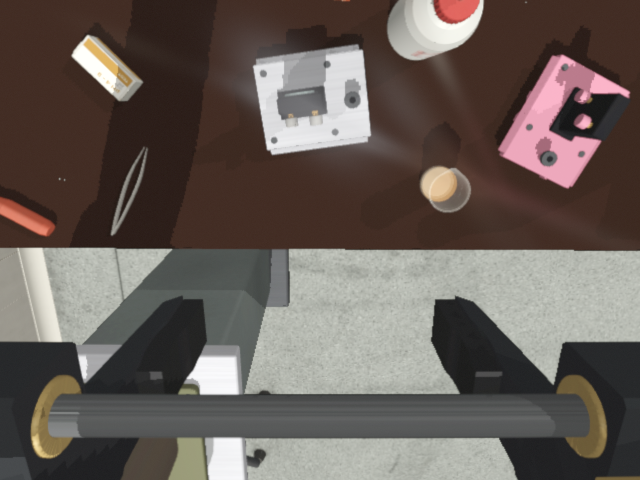

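Plate seen at (312,100) in wrist: knobs toward the robot, mirror facing away (+x), yaw ≈ +9°. Now over to the bench for the strap.

Emit:
play_rows(commands=[{"delta_rot": [0,0,0],"travel": [0.1,-0.4,0],"gripper": 1},{"delta_rot": [0,0,0],"travel": [0.2,-0.8,0],"gripper": 1},{"delta_rot": [0,0,0],"travel": [0.2,-1.0,0],"gripper": 1}])

```text
clock: 3.08
tool_pos: [0.4474, -0.1213, 0.3738]
eef_rot: [1.0, 0.005, 0.001, -0.001]
contact_force: [0.1, 0.5, -0.2]
opening: 0.999
```

Emit:
play_rows(commands=[{"delta_rot": [0,0,0],"travel": [0.1,-0.4,0],"gripper": 1},{"delta_rot": [0,0,0],"travel": [0.1,-0.8,0],"gripper": 1},{"delta_rot": [0,0,0],"travel": [0.1,-1.0,0],"gripper": 1}])

```text
clock: 3.45
tool_pos: [0.4607, 0.0288, 0.3738]
eef_rot: [1.0, 0.005, 0.0, -0.001]
contact_force: [0.7, -1.2, -0.2]
opening: 0.996
```

Emit:
play_rows(commands=[{"delta_rot": [0,0,0],"travel": [0.1,-0.4,0],"gripper": 1},{"delta_rot": [0,0,0],"travel": [0.1,-0.8,0],"gripper": 1},{"delta_rot": [0,0,0.042],"travel": [0.1,-1.0,0],"gripper": 1},{"delta_rot": [0,0,0.042],"travel": [0.1,-1.0,0.2],"gripper": 1},{"delta_rot": [0,0,0.042],"travel": [0.1,-1.0,0.2],"gripper": 1}])

```text
clock: 4.08
tool_pos: [0.4739, 0.1748, 0.3421]
eef_rot: [0.998, -0.063, -0.002, 0.001]
contact_force: [-0.0, -1.0, -0.2]
opening: 0.999
```

```bash
python3 - <<'E'
from h import *
s=snap('wrist','w2.png'); print(s['origin'],r.get_state()['tool_pos'])
for n,z in [('laser_bench',0),('nest',.033),('nest_stud',.057),('roller_mid',.058),('strap_pivot',.063),('strap_slot',.063),('strap_knob',.1)]:
    print(n,[(round(d['conf'],2),np.round(d['at'],1).tolist(),np.round(at_depth(s,[d['at']])[0],4).tolist(),np.round(at_z(s,[d['at']],z)[0],4).tolist()) for d in viewer.pinpoint('wrist',n)[:2]])
E
```

```text
[0.55606477 0.16438184 0.48798551] [0.47470199 0.17490433 0.34331505]
laser_bench [(0.62, [259.7, 121.4], [0.5376, 0.2273, 0.0248], [0.5366, 0.2307, 0.0])]
nest [(0.64, [505.8, 94.3], [0.5325, -0.0309, 0.0229], [0.533, -0.0267, 0.033]), (0.61, [257.6, 125.0], [0.5342, 0.2302, 0.0242], [0.5346, 0.229, 0.033])]
nest_stud [(0.76, [296.1, 126.9], [0.5272, 0.1901, 0.0251], [0.5292, 0.1883, 0.057])]
roller_mid [(0.72, [246.0, 120.3], [0.5405, 0.2415, 0.024], [0.5416, 0.2359, 0.058])]
strap_pivot [(0.88, [293.3, 36.7], [0.6075, 0.1788, 0.0749], [0.609, 0.1792, 0.063])]
strap_slot [(0.9, [283.2, 122.7], [0.5331, 0.203, 0.0241], [0.535, 0.1998, 0.063]), (0.43, [245.0, 123.6], [0.5373, 0.2432, 0.0238], [0.5389, 0.2366, 0.063])]
strap_knob [(0.62, [273.3, 162.0], [0.504, 0.2107, 0.101], [0.5039, 0.2109, 0.1])]
```

View pics/w2.png

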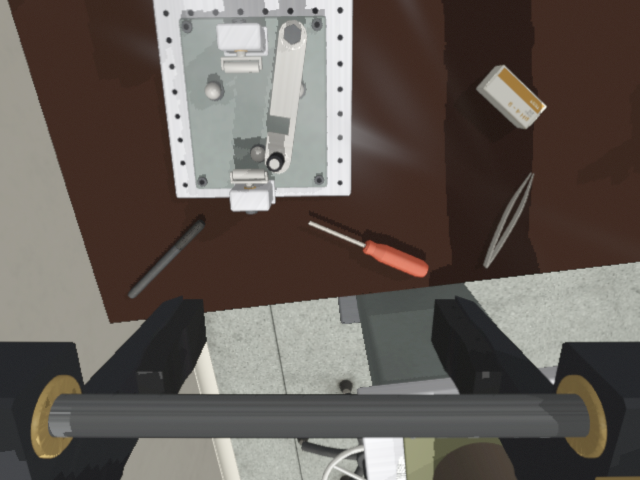

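```bash
python3 - <<'E'
from h import *
st=r.get_state()
import json
s=viewer.snapshot('wrist')
print('moves',move(np.array([.504,.211,.20])-st['tool_pos'],st=st))
b=at_z(s,[[213,90],[258,152]],.034); p=at_z(s,[[292,34]],.07)[0]; print(b,p)
e=at_z(s,[[178,198],[350,194],[352,5]],.012); print(e)
for i in (0,1):
    d=e[i+1]-e[i]; print(np.degrees(np.arctan2(d[1],d[0])))
# fit: bench pts
A=np.array([[.030,.042],[-.034,0],[.076,-.042]]);B=np.vstack([b,p])[:,:2]
a=A-A.mean(0);c=B-B.mean(0);th=np.arctan2((a[:,0]*c[:,1]-a[:,1]*c[:,0]).sum(),(a*c).sum())
Rm=np.array([[np.cos(th),-np.sin(th)],[np.sin(th),np.cos(th)]]);t=B.mean(0)-Rm@A.mean(0)
print(np.degrees(th),t,B-(A@Rm.T+t))
P=t+Rm@[.076,-.042]; k=np.array([.504,.211]);print(P,np.linalg.norm(k-P))
M=R.from_quat(st['eef_rot']).as_matrix(); a0=np.arctan2(*(k-P)[::-1]); print('joint',a0-(np.pi+th))
for f in np.linspace(0,1,9)[1:]:
    an=a0+f*(np.pi+th+1.35-a0); q=P+.112*np.array([np.cos(an),np.sin(an)])
    print(q.round(4),(M.T@np.r_[q-k,0]/.15).round(3))
E
```

```text
moves [ 0.159 -0.257  0.962]
[[0.57743979 0.27004437 0.034     ]
 [0.5101905  0.23522677 0.034     ]] [0.61371801 0.18148274 0.07      ]
[[0.46810649 0.33885888 0.012     ]
 [0.44772095 0.14212853 0.012     ]
 [0.64039451 0.12000588 0.012     ]]
-95.91597563277146
-6.549979855124578
-6.374838375862972 [0.5432645  0.23158274] [[-3.02572056e-04  5.23028026e-05]
 [ 7.15772587e-04 -1.31073221e-04]
 [-4.13200532e-04  7.87704181e-05]]
[0.61413121 0.18140397] 0.11403862519862125
joint -0.15126984948066902
[0.5024 0.1898] [ 0.008  0.142 -0.   ]
[0.5028 0.1688] [ 0.028  0.28  -0.   ]
[0.5071 0.1483] [ 0.074  0.412 -0.   ]
[0.5152 0.1289] [ 0.143  0.534 -0.   ]
[0.5267 0.1113] [ 0.234  0.64  -0.   ]
[0.5413 0.0963] [0.344 0.727 0.   ]
[0.5585 0.0842] [0.467 0.793 0.   ]
[0.5776 0.0755] [0.601 0.834 0.   ]
```

Emit:
play_rows(commands=[{"delta_rot": [0,0,0],"travel": [0.1,-0.26,0.4],"gripper": 1},{"delta_rot": [0,0,0],"travel": [0.17,-0.26,0.8],"gripper": 1},{"delta_rot": [0,0,0],"travel": [0.17,-0.26,0.97],"gripper": 1},{"delta_rot": [0,0,0],"travel": [0.17,-0.26,0.97],"gripper": 1}])

```text
clock: 5.03
tool_pos: [0.5037, 0.2106, 0.1962]
eef_rot: [0.998, -0.063, -0.002, 0.001]
contact_force: [0.3, -0.2, 0.9]
opening: 1.0
```

```bash
python3 - <<'E'
from h import *
st=r.get_state();print(st['tool_pos'],move(np.array([.505,.2105,.080])-st['tool_pos'],st=st))
E
```

```text
[0.50366817 0.21061906 0.19621599] [ 0.012 -0.003  0.775]
```

Emit:
play_rows(commands=[{"delta_rot": [0,0,0],"travel": [0.01,0,0.4],"gripper": 1},{"delta_rot": [0,0,0],"travel": [0.01,0,0.77],"gripper": 0},{"delta_rot": [0,0,0],"travel": [0.01,0,0.77],"gripper": -0.5},{"delta_rot": [0,0,0],"travel": [0.01,0,0.77],"gripper": -1},{"delta_rot": [0,0,0],"travel": [0.01,0,0.77],"gripper": -1},{"delta_rot": [0,0,0],"travel": [0.01,0,0.77],"gripper": -1}], force=6)

```text
clock: 5.78
tool_pos: [0.5077, 0.2116, 0.0847]
eef_rot: [0.998, -0.063, 0.002, -0.001]
contact_force: [0.3, -1.2, 0.2]
opening: 0.455
```

Emit:
play_rows(commands=[{"delta_rot": [0,0,0],"travel": [0,0,0.02],"gripper": -1},{"delta_rot": [0,0,0],"travel": [0,0,0.02],"gripper": -1},{"delta_rot": [0,0,0],"travel": [0,0,0.02],"gripper": -1},{"delta_rot": [0,0,0],"travel": [0,0,0.02],"gripper": -1},{"delta_rot": [0,0,0],"travel": [0,0,0.02],"gripper": -1}])

```text
clock: 6.4
tool_pos: [0.5065, 0.2111, 0.0796]
eef_rot: [0.998, -0.063, -0.0, 0.0]
contact_force: [-0.6, -0.9, 1.5]
opening: 0.18
```

Emit:
play_rows(commands=[{"delta_rot": [0,0,0],"travel": [0.008,0.142,0.0],"gripper": -1},{"delta_rot": [0,0,0],"travel": [0.028,0.28,0.0],"gripper": -1},{"delta_rot": [0,0,0],"travel": [0.074,0.412,0.0],"gripper": -1},{"delta_rot": [0,0,0],"travel": [0.143,0.534,0.0],"gripper": -1},{"delta_rot": [0,0,0],"travel": [0.234,0.64,0.0],"gripper": -1},{"delta_rot": [0,0,0],"travel": [0.344,0.727,0.0],"gripper": -1},{"delta_rot": [0,0,0],"travel": [0.467,0.793,0.0],"gripper": -1},{"delta_rot": [0,0,0],"travel": [0.6,0.834,0.0],"gripper": -1},{"delta_rot": [0,0,0],"travel": [0.6,0.834,0.0],"gripper": -1}])

```text
clock: 7.52
tool_pos: [0.581, 0.073, 0.0796]
eef_rot: [0.998, -0.065, 0.001, 0.001]
contact_force: [-1.6, -4.2, 3.7]
opening: 0.177
```

Emit:
play_rows(commands=[{"delta_rot": [0,0,0],"travel": [0,0,0],"gripper": -0.3},{"delta_rot": [0,0,0],"travel": [0,0,0],"gripper": -0.3},{"delta_rot": [0,0,0],"travel": [0,0,0],"gripper": -0.3},{"delta_rot": [0,0,0],"travel": [0,0,-0.4],"gripper": 0},{"delta_rot": [0,0,0],"travel": [0,0,-0.8],"gripper": 1},{"delta_rot": [0,0,0],"travel": [0,0,-1],"gripper": 1},{"delta_rot": [0,0,0],"travel": [0,0,-1],"gripper": 1}])

```text
clock: 8.4
tool_pos: [0.5814, 0.0766, 0.2323]
eef_rot: [0.998, -0.063, 0.003, -0.001]
contact_force: [1.0, 0.2, -0.6]
opening: 0.779
```

```bash
python3 - <<'E'
from h import *
st=r.get_state();print(st['tool_pos'],st['clock'],move(np.array([.48,.16,.35])-st['tool_pos'],st=st))
s=snap('top','t2.png')
for n,z in [('strap_knob',.1),('frame_top',.094),('plate_stud',.042)]:
    print(n,[(round(d['conf'],2),np.round(at_z(s,[d['at']],z)[0],4).tolist()) for d in viewer.pinpoint('top',n)[:2]])
E
```

```text
[0.58144044 0.07657051 0.23231338] 8.4 [-0.737 -0.469 -0.788]
strap_knob []
frame_top [(0.72, [0.4895, -0.2612, 0.094]), (0.64, [0.4736, -0.5637, 0.094])]
plate_stud [(0.65, [0.4235, -0.5238, 0.042]), (0.64, [0.4994, -0.3055, 0.042])]
```

Emit:
play_rows(commands=[{"delta_rot": [0,0,0],"travel": [0,0,-0.4],"gripper": 1},{"delta_rot": [0,0,0],"travel": [-0.1,-0.4,-0.8],"gripper": 1},{"delta_rot": [0,0,0],"travel": [-0.1,-0.8,-0.8],"gripper": 1},{"delta_rot": [0,0,0],"travel": [-0.1,-0.8,-0.8],"gripper": 1}])

```text
clock: 9.1
tool_pos: [0.5791, 0.2024, 0.3495]
eef_rot: [0.998, -0.059, -0.001, -0.002]
contact_force: [0.2, -0.8, -0.1]
opening: 1.002
```

```bash
python3 - <<'E'
from h import *
s=snap('wrist'); print(r.get_state()['tool_pos'])
A={'b1':[.03,.042,.034],'b2':[.03,-.042,.034],'b3':[-.034,0,.034],'nest':[0,0,.033],'piv':[.076,-.042,.07]}
th=np.radians(-6.37);c,d=np.cos(th),np.sin(th)
im=s['color'][:,:,::-1].copy()
P=np.array([[.5433+c*x-d*y,.2316+d*x+c*y,z] for x,y,z in A.values()])
uv=project(s,P);print(dict(zip(A,uv.round(1).tolist())))
for n,z in [('strap_knob',.1),('strap_pivot',.063)]:
    print(n,[(round(d['conf'],2),d['at'],np.round(at_z(s,[d['at']],z)[0],4).tolist()) for d in viewer.pinpoint('wrist',n)[:2]])
u,v=uv[3].astype(int); np.save('s.npy',[0])
x0=max(0,min(640-260,u-130));y0=max(0,min(480-200,v-110))
cr=cv2.resize(im[y0:y0+200,x0:x0+260],None,fx=3,fy=3,interpolation=cv2.INTER_CUBIC)
for p in uv: cv2.drawMarker(cr,tuple(((p-[x0,y0])*3).astype(int).tolist()),(0,0,255),0,14,1)
print(x0,y0);cv2.imwrite('pics/w3.png',cr)
E
```

```text
[0.57921888 0.20227876 0.34903091]
{'b1': [257.7, 184.3], 'b2': [334.2, 183.8], 'b3': [297.3, 239.3], 'nest': [296.6, 210.3], 'piv': [335.6, 144.7]}
strap_knob [(0.86, [455.5, 172.1], [0.5794, 0.0738, 0.1])]
strap_pivot [(0.72, [337.2, 146.9], [0.6111, 0.1799, 0.063])]
166 100
```

View pics/w3.png

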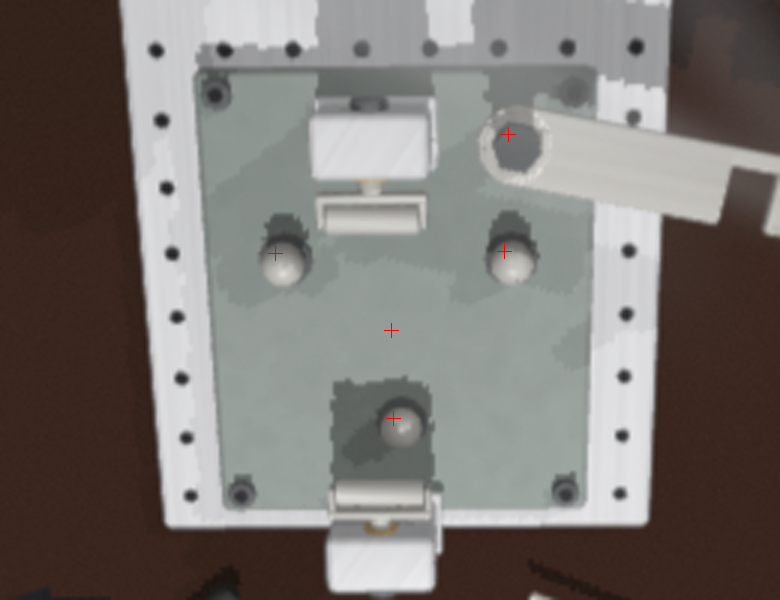

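```bash
cat >> h.py <<'E'
def fit(A,B):
    A=np.array(A);B=np.array(B)
    a=A-A.mean(0);c=B-B.mean(0);th=np.arctan2((a[:,0]*c[:,1]-a[:,1]*c[:,0]).sum(),(a*c).sum())
    Rm=np.array([[np.cos(th),-np.sin(th)],[np.sin(th),np.cos(th)]]);t=B.mean(0)-Rm@A.mean(0)
    return th,t,B-(A@Rm.T+t)
E
python3 - <<'E'
from h import *
s=snap('wrist')
b=at_z(s,[[260.3,188],[336.7,187.7],[300,242]],.035); p=at_z(s,[[338.3,149]],.072)
th,t,e=fit([[.03,.042],[.03,-.042],[-.034,0],[.076,-.042]],np.vstack([b,p])[:,:2]);print(np.degrees(th),t,e.round(4))
s=snap('top')
for n,z in [('roller_mid',.058),('nest',.033),('strap_pivot',.063),('strap_knob',.1)]:
    print(n,[(round(d['conf'],2),np.round(at_z(s,[d['at']],z)[0],4).tolist()) for d in viewer.pinpoint('top',n)[:2]])
st=r.get_state();print(st['tool_pos'],move(np.array([.42,.05,.35])-st['tool_pos'],st=st),R.from_quat(st['eef_rot']).as_euler('ZYX',degrees=True))
E
```

```text
-6.654482475960462 [0.53995452 0.22152146] [[-0.0001 -0.0002]
 [-0.0005  0.0002]
 [ 0.001  -0.0004]
 [-0.0004  0.0004]]
roller_mid [(0.91, [0.5387, 0.2386, 0.058])]
nest [(0.84, [0.5364, 0.2325, 0.033])]
strap_pivot [(0.98, [0.6062, 0.1849, 0.063])]
strap_knob [(0.56, [0.5801, 0.0716, 0.1])]
[0.58046922 0.19496154 0.34927742] [-0.937  1.096 -0.003] [-7.36031282e+00  2.80082931e-02  1.79931593e+02]
```

```bash
python3 - <<'E'
from h import *
s=snap('wrist','w4.png'); st=r.get_state();print(st['tool_pos'],st['qd'].round(4))
th=np.radians(-6.5);c,d=np.cos(th),np.sin(th)
A=np.array([[.03,.042,.035],[.03,-.042,.035],[-.034,0,.035],[.076,-.042,.072]])
P=np.array([[.5395+c*x-d*y,.229+d*x+c*y,z] for x,y,z in A]);uv=project(s,P)
g=cv2.cvtColor(s['color'],cv2.COLOR_RGB2GRAY)
out=[]
for p in uv:
    x0,y0=(p-18).astype(int); q=cv2.resize(g[y0:y0+36,x0:x0+36],None,fx=6,fy=6,interpolation=cv2.INTER_CUBIC)
    h=cv2.HoughCircles(q,cv2.HOUGH_GRADIENT,1.5,60,param1=80,param2=15,minRadius=30,maxRadius=66)
    h=h[0,0] if h is not None else None; print(p.round(1),h, None if h is None else h[:2]/6+[x0,y0]); out.append(h[:2]/6+[x0,y0] if h is not None else p)
W=np.array([at_z(s,[o],a[2])[0] for o,a in zip(out,A)])
t,o,e=fit(A[:,:2],W[:,:2]);print(np.degrees(t),o,e.round(4))
E
```

```text
[0.58043853 0.19533086 0.34943363] [-0.0058 -0.0016 -0.0059 -0.0042 -0.0022  0.0018 -0.0009]
[252.8 190.5] [129.75      32.25      63.449997] [255.625 177.375]
[329.2 189.3] [123.75  92.25  36.75] [331.625 186.375]
[293.  244.9] [141.75 161.25  36.6 ] [297.625 252.875]
[329.9 151. ] [111.75 108.75  51.  ] [329.625 151.125]
-7.8590956072367995 [0.54142657 0.22652072] [[ 0.0111 -0.0023]
 [ 0.0021  0.0001]
 [-0.0124 -0.0022]
 [-0.0008  0.0044]]
```

```bash
python3 - <<'E'
import cv2
im=cv2.imread('pics/w4.png')[120:280,210:370]
im=cv2.resize(im,(640,640)[:2],interpolation=cv2.INTER_CUBIC)[:600]
cv2.imwrite('pics/w4c.png',im)
E
```

```text
(no output)
```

View pics/w4c.png

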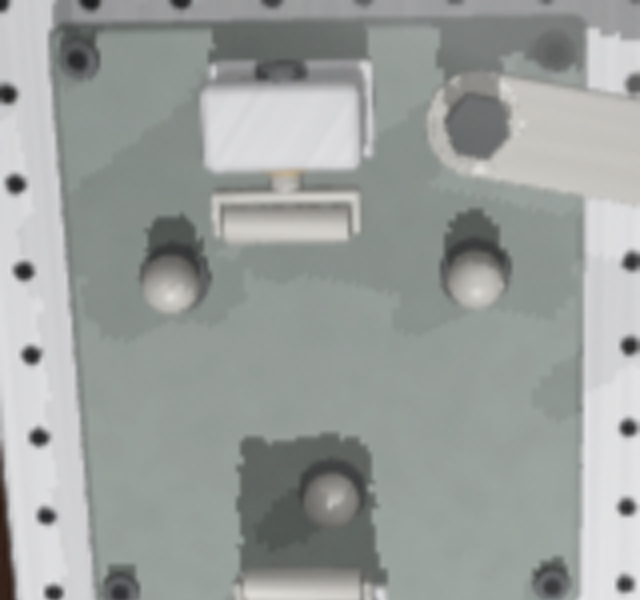

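Balls at world-consistent spots; bench pose (0.5395, 0.229), yaw −6.5° reprojects within 1 px. Now to the plate.

Emit:
play_rows(commands=[{"delta_rot": [0,0,0],"travel": [-0.1,0.4,0],"gripper": 1},{"delta_rot": [0,0,0],"travel": [-0.2,0.8,0],"gripper": 1},{"delta_rot": [0,0,0],"travel": [-0.3,1.0,0],"gripper": 1}])

```text
clock: 9.98
tool_pos: [0.5158, 0.0491, 0.3496]
eef_rot: [0.998, -0.066, -0.0, 0.001]
contact_force: [-0.7, 0.4, -0.1]
opening: 1.001
```

Emit:
play_rows(commands=[{"delta_rot": [0,0,0],"travel": [-0.1,0.4,0],"gripper": 1},{"delta_rot": [0,0,0],"travel": [-0.2,0.8,0],"gripper": 1},{"delta_rot": [0,0,0],"travel": [-0.24,1.0,0],"gripper": 1}])

```text
clock: 10.35
tool_pos: [0.4603, -0.0947, 0.3498]
eef_rot: [0.998, -0.066, -0.0, 0.001]
contact_force: [0.7, 0.4, -0.2]
opening: 0.998
```

Emit:
play_rows(commands=[{"delta_rot": [0,0,-0.05],"travel": [0,0.4,0],"gripper": 1},{"delta_rot": [0,0,-0.09],"travel": [0,0.8,0.1],"gripper": 1},{"delta_rot": [0,0,-0.09],"travel": [0,1.0,0.2],"gripper": 1},{"delta_rot": [0,0,-0.09],"travel": [0,1.0,0.2],"gripper": 1},{"delta_rot": [0,0,-0.09],"travel": [0,1.0,0.2],"gripper": 1},{"delta_rot": [0,0,-0.09],"travel": [0,1.0,0.2],"gripper": 1}])

```text
clock: 11.1
tool_pos: [0.4441, -0.238, 0.3205]
eef_rot: [0.997, 0.08, 0.001, 0.0]
contact_force: [-1.4, 0.5, 0.5]
opening: 1.0
```

```bash
python3 - <<'E'
from h import *
s=snap('wrist'); st=r.get_state();print(st['clock'],st['tool_pos'],st['qd'].round(3),R.from_quat(st['eef_rot']).as_euler('ZYX',degrees=True))
Q={}
for n,z in [('mirror_plate',.0),('frame_top',.094),('plate_stud',.024)]:
    D=viewer.pinpoint('wrist',n)[:2]
    print(n,[(round(d['conf'],2),np.round(d['at'],1).tolist(),np.round(at_z(s,[d['at']],z)[0],4).tolist()) for d in D])
m=viewer.outline_of('wrist','mirror_plate'); print([(d['conf'],d['at'],int(d['pixels'].sum())) for d in m])
im=s['color'][:,:,::-1].copy();print(viewer.snapshot('wrist')['origin']-s['origin'])
cv2.imwrite('pics/w5.png',cv2.resize(im[40:280,180:480],None,fx=2.5,fy=2.5,interpolation=cv2.INTER_CUBIC))
import pickle;pickle.dump({k:np.array(s[k]) for k in s},open('s5.pkl','wb'))
E
```

```text
11.15 [ 0.44409032 -0.23810334  0.32038043] [ 0.001  0.003  0.006 -0.     0.003 -0.001  0.003] [ 9.13241605e+00 -7.24674073e-02  1.79981068e+02]
mirror_plate [(0.92, [603.3, 196.3], [0.4726, -0.5592, 0.0]), (0.76, [354.7, 134.4], [0.4943, -0.2701, 0.0])]
frame_top [(0.87, [351.7, 144.6], [0.4917, -0.2602, 0.094])]
plate_stud [(0.72, [583.9, 229.6], [0.4364, -0.5345, 0.024]), (0.66, [395.9, 141.2], [0.496, -0.3106, 0.024])]
[(0.82, [353.1, 131.9], 12148), (0.57, [601.2, 202.7], 8370)]
[-0.00037661 -0.00114275 -0.00051135]
```

View pics/w5.png

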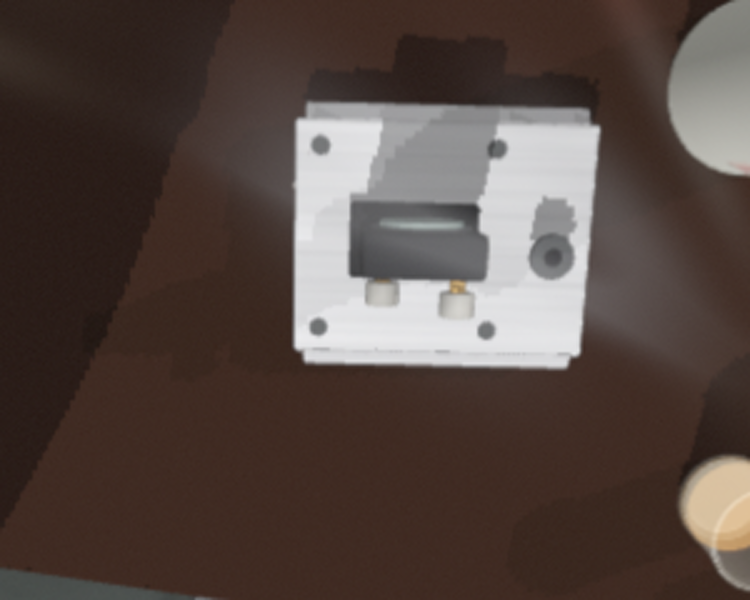

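```bash
python3 - <<'E'
from h import *
import pickle;s=pickle.load(open('s5.pkl','rb'))
f=at_z(s,[[350.2,142.8]],.094)[0]; e=at_z(s,np.array([[297,120],[600,126],[294,348],[580,355]])/2.5+[180,40],.024)
print(f,e,e.mean(0));d=e[0]-e[1];print(np.degrees(np.arctan2(-d[0],d[1])));d=e[2]-e[3];print(np.degrees(np.arctan2(-d[0],d[1])))
st=r.get_state();print(st['tool_pos'],move(np.r_[f[:2],.15]-st['tool_pos'],st=st),move(np.r_[f[:2],.06]-st['tool_pos'],st=st))
E
```

```text
[ 0.49298619 -0.25860902  0.094     ] [[ 0.53095695 -0.20535561  0.024     ]
 [ 0.54783284 -0.32355591  0.024     ]
 [ 0.4413315  -0.21722483  0.024     ]
 [ 0.45753385 -0.33635495  0.024     ]] [ 0.49441379 -0.27062282  0.024     ]
8.125414547991026
7.745021206824501
[ 0.44353931 -0.23915959  0.3199359 ] [0.305 0.179 1.133] [0.305 0.179 1.733]
```

Emit:
play_rows(commands=[{"delta_rot": [0,0,0.007],"travel": [0.305,0.18,0.3],"gripper": 1},{"delta_rot": [0,0,0.007],"travel": [0.305,0.18,0.7],"gripper": 1},{"delta_rot": [0,0,0.007],"travel": [0.305,0.18,1],"gripper": 1},{"delta_rot": [0,0,0.007],"travel": [0.305,0.18,1],"gripper": 1},{"delta_rot": [0,0,0.007],"travel": [0.305,0.18,1],"gripper": 1}])

```text
clock: 12.02
tool_pos: [0.4939, -0.2594, 0.1714]
eef_rot: [0.998, 0.067, 0.001, 0.001]
contact_force: [-0.2, -0.3, -0.0]
opening: 1.0
```

```bash
python3 - <<'E'
from h import *
st=r.get_state();print(st['tool_pos'],R.from_quat(st['eef_rot']).as_euler('ZYX',degrees=True),move(np.array([.493,-.2587,.06])-st['tool_pos'],st=st))
s=snap('wrist','w6.png')
E
```

```text
[ 0.49394717 -0.25937663  0.17137945] [ 7.71670758e+00 -1.39767303e-01  1.79923550e+02] [-0.007 -0.006  0.743]
```

Emit:
play_rows(commands=[{"delta_rot": [0,0,0],"travel": [-0.007,-0.006,0.3],"gripper": 1},{"delta_rot": [0,0,0],"travel": [-0.007,-0.006,0.6],"gripper": 1},{"delta_rot": [0,0,0],"travel": [-0.007,-0.006,0.74],"gripper": 1},{"delta_rot": [0,0,0],"travel": [-0.007,-0.006,0.74],"gripper": 0.5},{"delta_rot": [0,0,0],"travel": [-0.007,-0.006,0.74],"gripper": 0.1},{"delta_rot": [0,0,0],"travel": [-0.007,-0.006,0.74],"gripper": -1},{"delta_rot": [0,0,0],"travel": [-0.007,-0.006,0.74],"gripper": -1},{"delta_rot": [0,0,0],"travel": [-0.007,-0.006,0.74],"gripper": -1},{"delta_rot": [0,0,0],"travel": [-0.007,-0.006,0.74],"gripper": -1},{"delta_rot": [0,0,0],"travel": [-0.007,-0.006,0.74],"gripper": -1}], force=45)

```text
clock: 13.32
tool_pos: [0.4919, -0.2578, 0.0594]
eef_rot: [0.998, 0.067, 0.0, -0.0]
contact_force: [-1.8, 1.2, 5.9]
opening: 0.494
```

Emit:
play_rows(commands=[{"delta_rot": [0,0,0],"travel": [0,0,-0.2],"gripper": -1},{"delta_rot": [0,0,0],"travel": [0,0,-0.5],"gripper": -1},{"delta_rot": [0,0,0],"travel": [0,0,-0.8],"gripper": -1},{"delta_rot": [0,0,0],"travel": [0,0,-1],"gripper": -1},{"delta_rot": [0,0,0],"travel": [0,0,-1],"gripper": -1}])

```text
clock: 13.95
tool_pos: [0.4923, -0.2589, 0.21]
eef_rot: [0.998, 0.067, 0.002, 0.001]
contact_force: [-0.7, 0.5, -6.1]
opening: 0.497
```

```bash
python3 - <<'E'
from h import *
st=r.get_state();M=R.from_quat(st['eef_rot']).as_matrix();print(st['tool_pos'],st['contact_force'],R.from_matrix(M).as_euler('ZYX',degrees=True))
s=snap('wrist','w7.png')
# nest TCP target: frame point at bench (0,.012)
th=np.radians(-6.5);c,d=np.cos(th),np.sin(th);T=np.array([.5395-d*.012,.229+c*.012,.22]);print(T,move(T-st['tool_pos'],st=st))
E
```

```text
[ 0.49231728 -0.25886205  0.20996569] [-0.66867051  0.52717509 -6.05218041] [ 7.68723793e+00 -1.68040430e-01  1.79888812e+02]
[0.54085844 0.24092286 0.22      ] [ 0.767 -3.259 -0.071]
```

View pics/w7.png

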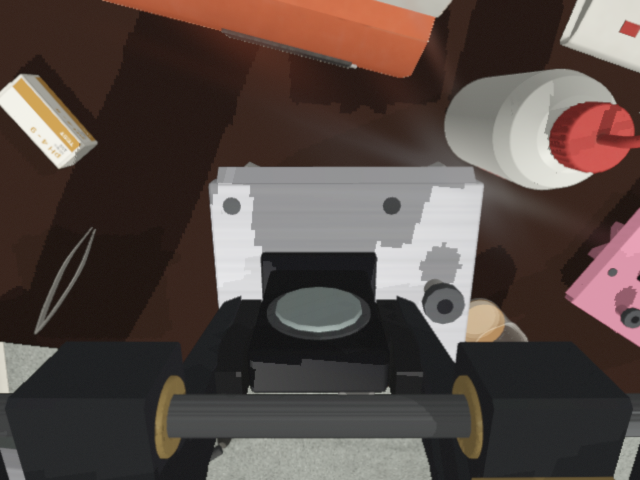

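Plate is held level, clear of the glass (mirror seen at (320,310) between, not under, the fingers). Carry to the bench.

Emit:
play_rows(commands=[{"delta_rot": [0,0,0],"travel": [0.03,-0.2,-0.1],"gripper": -1},{"delta_rot": [0,0,0],"travel": [0.06,-0.45,-0.2],"gripper": -1},{"delta_rot": [0,0,0],"travel": [0.1,-0.75,-0.2],"gripper": -1},{"delta_rot": [0,0,0],"travel": [0.13,-1.0,-0.2],"gripper": -1}])

```text
clock: 14.5
tool_pos: [0.4892, -0.1051, 0.2366]
eef_rot: [0.998, 0.068, -0.002, -0.001]
contact_force: [0.8, -0.3, -5.2]
opening: 0.498
```

Emit:
play_rows(commands=[{"delta_rot": [0,0,0],"travel": [0.04,-0.3,0],"gripper": -1},{"delta_rot": [0,0,0],"travel": [0.08,-0.6,0],"gripper": -1},{"delta_rot": [0,0,0.02],"travel": [0.11,-0.85,0],"gripper": -1},{"delta_rot": [0,0,0.04],"travel": [0.13,-1.0,0],"gripper": -1}])

```text
clock: 15.0
tool_pos: [0.4883, 0.0464, 0.2365]
eef_rot: [1.0, 0.005, -0.002, -0.0]
contact_force: [0.3, -0.2, -5.1]
opening: 0.49
```

```bash
python3 - <<'E'
from h import *
st=r.get_state();print(st['clock'],st['tool_pos'],R.from_quat(st['eef_rot']).as_euler('ZYX',degrees=True),move(np.array([.5408,.2409,.22])-st['tool_pos'],st=st))
E
```

```text
15.0 [0.48826418 0.04636965 0.23648292] [   0.57100248    0.25890144 -179.9923364 ] [ 0.364 -1.293  0.108]
```

Emit:
play_rows(commands=[{"delta_rot": [0,0,0],"travel": [0.1,-0.3,0],"gripper": -1},{"delta_rot": [0,0,0.02],"travel": [0.2,-0.6,0],"gripper": -1},{"delta_rot": [0,0,0.039],"travel": [0.3,-0.85,0],"gripper": -1},{"delta_rot": [0,0,0.039],"travel": [0.364,-1.0,0],"gripper": -1}])

```text
clock: 15.5
tool_pos: [0.542, 0.197, 0.2358]
eef_rot: [0.998, -0.055, -0.002, 0.001]
contact_force: [-0.2, -0.5, -5.5]
opening: 0.494
```

Emit:
play_rows(commands=[{"delta_rot": [0,0,0],"travel": [0.03,-0.15,0],"gripper": -1},{"delta_rot": [0,0,0],"travel": [0.035,-0.29,0.1],"gripper": -1},{"delta_rot": [0,0,0],"travel": [0.035,-0.29,0.2],"gripper": -1},{"delta_rot": [0,0,0],"travel": [0.035,-0.29,0.2],"gripper": -1},{"delta_rot": [0,0,0],"travel": [0.035,-0.29,0.2],"gripper": -1}])

```text
clock: 16.12
tool_pos: [0.5534, 0.2356, 0.2084]
eef_rot: [0.998, -0.058, -0.0, 0.001]
contact_force: [-0.2, 0.5, -5.0]
opening: 0.494
```

```bash
python3 - <<'E'
from h import *
st=r.get_state();print(st['clock'],st['tool_pos'],R.from_quat(st['eef_rot']).as_euler('ZYX',degrees=True),st['contact_force'],move(np.array([.5408,.2409,.12])-st['tool_pos'],st=st))
s=snap('wrist','w8.png'); print(R.from_matrix(Rc(s)).as_euler('ZYX',degrees=True))
th=np.radians(-6.5);c,d=np.cos(th),np.sin(th)
# rollers/plate references on bench: laser-side roller ends and housing, breadboard corner
A=np.array([[.05,-.009,.063],[.05,.023,.063],[.078,7e-3,.068],[-.078,.007,.068],[.076,-.042,.072],[.245,.1,.012],[.245,-.1,.012],[-.085,-.1,.012],[-.085,.1,.012]])
P=np.array([[.5395+c*x-d*y,.229+d*x+c*y,z] for x,y,z in A]);uv=project(s,P)
im=s['color'][:,:,::-1].copy()
for p in uv: cv2.drawMarker(im,tuple(p.astype(int).tolist()),(0,0,255),0,10,1)
cv2.imwrite('pics/w8m.png',im)
E
```

```text
16.125 [0.55337336 0.23562894 0.20836991] [-6.60720762e+00  2.22874136e-02  1.79909289e+02] [-0.16636672  0.53420734 -5.02242735] [-0.087 -0.026  0.589]
[-96.59188712  -0.13277925 -18.34051536]
```

View pics/w8m.png

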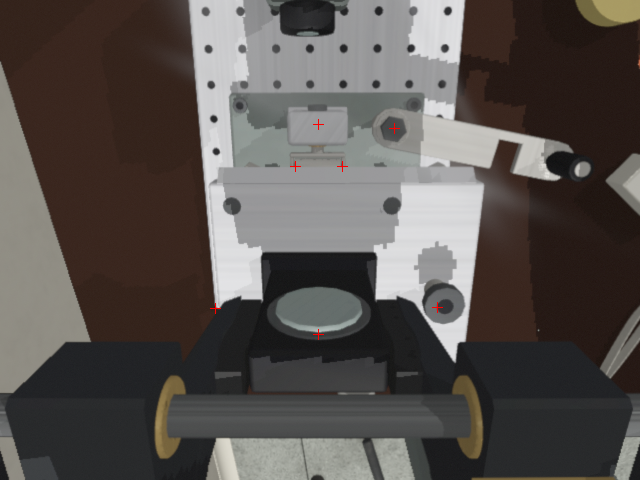

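Emit:
play_rows(commands=[{"delta_rot": [0,0,0.0],"travel": [-0.09,-0.025,0],"gripper": -1},{"delta_rot": [0,0,0.0],"travel": [-0.09,-0.025,0.2],"gripper": -1},{"delta_rot": [0,0,0.0],"travel": [-0.09,-0.025,0.45],"gripper": -1},{"delta_rot": [0,0,0.0],"travel": [-0.09,-0.025,0.58],"gripper": -1},{"delta_rot": [0,0,0.0],"travel": [-0.09,-0.025,0.58],"gripper": -1},{"delta_rot": [0,0,0.0],"travel": [-0.09,-0.025,0.58],"gripper": -1},{"delta_rot": [0,0,0.0],"travel": [-0.09,-0.025,0.58],"gripper": -1}])

```text
clock: 17.05
tool_pos: [0.5405, 0.243, 0.1229]
eef_rot: [0.998, -0.057, 0.001, -0.0]
contact_force: [-0.4, 0.7, -5.4]
opening: 0.493
```

```bash
python3 - <<'E'
from h import *
st=r.get_state();print(st['clock'],st['tool_pos'],R.from_quat(st['eef_rot']).as_euler('ZYX',degrees=True),st['contact_force'],move(np.array([.540,.241,.108])-st['tool_pos'],st=st))
E
```

```text
17.05 [0.5405363  0.24301626 0.12286785] [-6.49661430e+00 -6.42422144e-02 -1.79941220e+02] [-0.35801957  0.67123231 -5.35976805] [-0.002  0.014  0.099]
```

Now press down slowly.

Emit:
play_rows(commands=[{"delta_rot": [0,0,0],"travel": [0,0.012,0.04],"gripper": -1},{"delta_rot": [0,0,0],"travel": [0,0.012,0.08],"gripper": -1},{"delta_rot": [0,0,0],"travel": [0,0.012,0.11],"gripper": -1},{"delta_rot": [0,0,0],"travel": [0,0.012,0.13],"gripper": -1},{"delta_rot": [0,0,0],"travel": [0,0.012,0.13],"gripper": -1},{"delta_rot": [0,0,0],"travel": [0,0.012,0.13],"gripper": -1}], force=55)

```text
clock: 17.8
tool_pos: [0.5406, 0.2407, 0.1035]
eef_rot: [0.998, -0.057, 0.001, 0.0]
contact_force: [-2.2, -2.1, 8.1]
opening: 0.494
```

Emit:
play_rows(commands=[{"delta_rot": [0,0,0],"travel": [0,0,0.02],"gripper": -1},{"delta_rot": [0,0,0],"travel": [0,0,0.04],"gripper": -1},{"delta_rot": [0,0,0],"travel": [0,0,0.055],"gripper": -1},{"delta_rot": [0,0,0],"travel": [0,0,0.07],"gripper": -1},{"delta_rot": [0,0,0],"travel": [0,0,0.07],"gripper": -1},{"delta_rot": [0,0,0],"travel": [0,0,0.07],"gripper": -1}])

```text
clock: 18.55
tool_pos: [0.5401, 0.2417, 0.0927]
eef_rot: [0.998, -0.056, 0.0, -0.001]
contact_force: [-2.2, -0.6, 6.2]
opening: 0.495
```

Emit:
play_rows(commands=[{"delta_rot": [0,0,0],"travel": [0,0,0.01],"gripper": -1},{"delta_rot": [0,0,0],"travel": [0,0,0.02],"gripper": -1},{"delta_rot": [0,0,0],"travel": [0,0,0.02],"gripper": -1}])

```text
clock: 18.92
tool_pos: [0.5401, 0.2419, 0.0923]
eef_rot: [0.998, -0.056, 0.001, -0.001]
contact_force: [-7.3, -0.9, 26.7]
opening: 0.495
```

Firm stop at home height. Release and rise.

Emit:
play_rows(commands=[{"delta_rot": [0,0,0],"travel": [0,0,-0.02],"gripper": -1},{"delta_rot": [0,0,0],"travel": [0,0,-0.02],"gripper": 0.3},{"delta_rot": [0,0,0],"travel": [0,0,-0.02],"gripper": 0.6},{"delta_rot": [0,0,0],"travel": [0,0,-0.02],"gripper": 0.7},{"delta_rot": [0,0,0],"travel": [0,0,-0.02],"gripper": 0.7},{"delta_rot": [0,0,0],"travel": [0,0,-0.2],"gripper": 0.7},{"delta_rot": [0,0,0],"travel": [0,0,-0.6],"gripper": 1},{"delta_rot": [0,0,0],"travel": [0,0,-1],"gripper": 1},{"delta_rot": [0,0,0],"travel": [0,0,-1],"gripper": 1},{"delta_rot": [0,0,0],"travel": [0,0,-1],"gripper": 1}])

```text
clock: 20.18
tool_pos: [0.5397, 0.2404, 0.2382]
eef_rot: [0.998, -0.057, -0.0, 0.0]
contact_force: [-1.4, -0.3, -0.1]
opening: 0.999
```

Emit:
play_rows(commands=[{"delta_rot": [0,0,0],"travel": [0.25,0,-0.4],"gripper": 1},{"delta_rot": [0,0,0],"travel": [0.25,0,-0.6],"gripper": 1},{"delta_rot": [0,0,0],"travel": [0.25,0,-0.6],"gripper": 1},{"delta_rot": [0,0,0],"travel": [0.25,0,-0.6],"gripper": 1}])

```text
clock: 20.68
tool_pos: [0.5762, 0.236, 0.3263]
eef_rot: [0.998, -0.057, -0.002, 0.001]
contact_force: [-0.5, -0.5, 0.5]
opening: 1.001
```

```bash
python3 - <<'E'
from h import *
st=r.get_state();print(st['clock'],st['tool_pos'],st['contact_force'])
s=snap('wrist')
th=np.radians(-6.5);c,d=np.cos(th),np.sin(th)
A=np.array([[.052,.06,.051],[.052,-.06,.051],[-.052,.06,.051],[-.052,-.06,.051],[-.004,-.042,.075],[0,.012,.127],[.076,-.042,.072]])
P=np.array([[.5395+c*x-d*y,.229+d*x+c*y,z] for x,y,z in A]);uv=project(s,P)
for n,z in [('strap_knob',.1),('frame_top',.127),('plate_stud',.057)]:
    print(n,[(round(d['conf'],2),d['at'],np.round(at_z(s,[d['at']],z)[0],4).tolist()) for d in viewer.pinpoint('wrist',n)[:2]])
im=s['color'][:,:,::-1].copy()
for p in uv: cv2.drawMarker(im,tuple(p.astype(int).tolist()),(0,0,255),0,6,1)
u,v=uv.mean(0).astype(int);x0=max(0,min(320,u-120));y0=max(0,min(240,v-120));print(x0,y0,uv.round(1).tolist())
cv2.imwrite('pics/w9.png',cv2.resize(im[y0:y0+240,x0:x0+320],None,fx=2.5,fy=2.5,interpolation=cv2.INTER_CUBIC))
# plate top depth plane check
Z=s['z_map'];q=[[.045,.05],[.045,-.05],[-.045,.05],[-.045,-.05],[.045,0]]
pp=project(s,np.array([[.5395+c*x-d*y,.229+d*x+c*y,.057] for x,y in q]));print(at_depth(s,pp).round(4)[:,2])
E
```

```text
20.675 [0.57615709 0.23603522 0.32626646] [-0.472292   -0.51759489  0.48886388]
strap_knob [(0.84, [499.8, 171.2], [0.5775, 0.074, 0.1])]
frame_top [(0.72, [313.6, 243.9], [0.5382, 0.2433, 0.127])]
plate_stud [(0.73, [366.8, 222.7], [0.5303, 0.1903, 0.057])]
219 90 [[267.5, 166.0], [388.9, 166.0], [271.2, 263.7], [383.7, 263.6], [371.4, 227.2], [316.0, 240.7], [374.5, 143.6]]
[0.0574 0.0571 0.0573 0.0577 0.0564]
```

View pics/w9.png

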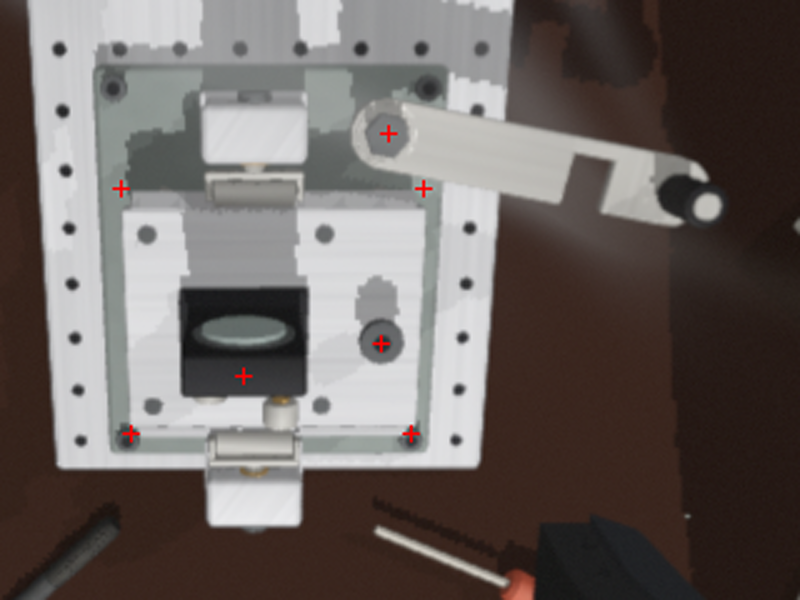

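Plate is seated: flat (57 mm at all corners), rollers over its bevels at the crop's (255,190) and (255,445). Strap knob at crop (706,205). Now the strap.

Emit:
play_rows(commands=[{"delta_rot": [0,0,0],"travel": [0.05,0.4,0],"gripper": 1},{"delta_rot": [0,0,0],"travel": [0.1,0.8,0.2],"gripper": 1},{"delta_rot": [0,0,0],"travel": [0.14,1.0,0.6],"gripper": 1},{"delta_rot": [0,0,0],"travel": [0.14,1.0,0.85],"gripper": 0.2},{"delta_rot": [0,0,0],"travel": [0.14,1.0,0.85],"gripper": 0},{"delta_rot": [0,0,0],"travel": [0.14,1.0,0.85],"gripper": 0},{"delta_rot": [0,0,0],"travel": [0.14,1.0,0.85],"gripper": 0}])

```text
clock: 21.75
tool_pos: [0.5826, 0.0864, 0.2033]
eef_rot: [0.998, -0.056, 0.002, -0.001]
contact_force: [0.4, -0.1, 0.6]
opening: 0.572
```

```bash
python3 - <<'E'
from h import *
st=r.get_state();M=R.from_quat(st['eef_rot']).as_matrix();print(st['clock'],st['tool_pos'],st['opening'],move(np.array([.578,.0735,.080])-st['tool_pos'],st=st))
P=np.array([.6103,.1787]);b=np.radians(173.5);k=P+.112*np.array([np.cos(b+1.375),np.sin(b+1.375)]);print(k)
for j in [1.2,1.02,.84,.66,.5,.35,.22,.12,.05,0]:
    q=P+.112*np.array([np.cos(b+j),np.sin(b+j)]);print(j,q.round(4),(M.T@np.r_[q-k,0]/.15).round(3))
E
```

```text
21.75 [0.58259282 0.08643646 0.20326812] 0.5722080848229099 [-0.024  0.091  0.822]
[0.57621421 0.0720128 ]
1.2 [0.5582 0.0796] [-0.125 -0.037 -0.   ]
1.02 [0.5413 0.0905] [-0.245 -0.096 -0.001]
0.84 [0.5266 0.1043] [-0.353 -0.177 -0.001]
0.66 [0.5146 0.1205] [-0.444 -0.275 -0.001]
0.5 [0.5066 0.1365] [-0.51  -0.375 -0.001]
0.35 [0.5014 0.1525] [-0.556 -0.477 -0.001]
0.22 [0.4989 0.1668] [-0.583 -0.57  -0.001]
0.12 [0.4983 0.178 ] [-0.595 -0.644 -0.001]
0.05 [0.4985 0.1858] [-0.6   -0.696 -0.001]
0 [0.499  0.1914] [-0.601 -0.733 -0.001]
```

Emit:
play_rows(commands=[{"delta_rot": [0,0,0],"travel": [-0.024,0.09,0.2],"gripper": 0},{"delta_rot": [0,0,0],"travel": [-0.024,0.09,0.5],"gripper": 0},{"delta_rot": [0,0,0],"travel": [-0.024,0.09,0.82],"gripper": 0},{"delta_rot": [0,0,0],"travel": [-0.024,0.09,0.82],"gripper": 0},{"delta_rot": [0,0,0],"travel": [-0.024,0.09,0.82],"gripper": -1},{"delta_rot": [0,0,0],"travel": [-0.024,0.09,0.82],"gripper": -1},{"delta_rot": [0,0,0],"travel": [-0.024,0.09,0.82],"gripper": -1},{"delta_rot": [0,0,0],"travel": [-0.024,0.09,0.82],"gripper": -1},{"delta_rot": [0,0,0],"travel": [-0.024,0.09,0.82],"gripper": -1},{"delta_rot": [0,0,0],"travel": [-0.024,0.09,0.82],"gripper": -1},{"delta_rot": [0,0,0],"travel": [-0.024,0.09,0.82],"gripper": -1}], force=8)

```text
clock: 23.12
tool_pos: [0.5776, 0.0729, 0.0798]
eef_rot: [0.998, -0.057, 0.002, -0.001]
contact_force: [-0.2, 0.4, 7.0]
opening: 0.18
```

Emit:
play_rows(commands=[{"delta_rot": [0,0,0],"travel": [-0.125,-0.037,0],"gripper": -1},{"delta_rot": [0,0,0],"travel": [-0.245,-0.096,0],"gripper": -1},{"delta_rot": [0,0,0],"travel": [-0.353,-0.177,0],"gripper": -1},{"delta_rot": [0,0,0],"travel": [-0.444,-0.275,0],"gripper": -1},{"delta_rot": [0,0,0],"travel": [-0.51,-0.375,0],"gripper": -1},{"delta_rot": [0,0,0],"travel": [-0.556,-0.477,0],"gripper": -1},{"delta_rot": [0,0,0],"travel": [-0.583,-0.57,0],"gripper": -1},{"delta_rot": [0,0,0],"travel": [-0.583,-0.57,0],"gripper": -1}])

```text
clock: 24.12
tool_pos: [0.497, 0.1683, 0.0794]
eef_rot: [0.998, -0.055, -0.001, 0.0]
contact_force: [-5.7, -0.1, 14.1]
opening: 0.177
```

```bash
python3 - <<'E'
from h import *
st=r.get_state();print(st['clock'],st['tool_pos'],st['contact_force'],st['opening'],move(np.array([.500,.1910,.080])-st['tool_pos'],st=st))
E
```

```text
24.125 [0.49697072 0.16830367 0.07943077] [-5.72108742 -0.07058151 14.12646674] 0.17717861178511174 [ 0.003 -0.153 -0.004]
```

Emit:
play_rows(commands=[{"delta_rot": [0,0,0],"travel": [0.002,0,-0.013],"gripper": -1},{"delta_rot": [0,0,0],"travel": [0.002,0,-0.013],"gripper": -1}])

```text
clock: 24.38
tool_pos: [0.4972, 0.1661, 0.0799]
eef_rot: [0.998, -0.057, -0.002, 0.001]
contact_force: [-5.3, -1.4, 0.3]
opening: 0.174
```

Emit:
play_rows(commands=[{"delta_rot": [0,0,0],"travel": [0.003,-0.05,0],"gripper": -1},{"delta_rot": [0,0,0],"travel": [0.005,-0.1,0],"gripper": -1},{"delta_rot": [0,0,0],"travel": [0.003,-0.15,0],"gripper": -1},{"delta_rot": [0,0,0],"travel": [0.003,-0.15,0],"gripper": -1},{"delta_rot": [0,0,0],"travel": [0.003,-0.15,0],"gripper": -1}])

```text
clock: 25.0
tool_pos: [0.497, 0.1892, 0.0797]
eef_rot: [0.998, -0.056, -0.005, 0.001]
contact_force: [-10.5, 0.1, 5.0]
opening: 0.177
```

```bash
python3 - <<'E'
from h import *
st=r.get_state();p=st['tool_pos'];print(st['clock'],p,st['contact_force'],st['opening'])
P=np.array([.6103,.1787]);v=p[:2]-P;a=np.arctan2(v[1],v[0])-np.radians(173.5);print('joint',a,np.hypot(*v))
s=snap('wrist','w10.png')
E
```

```text
25.0 [0.49704473 0.18918806 0.07968964] [-10.50451003   0.10334144   4.98020384] 0.1769370807847885
joint 0.02110426387317199 0.11373985780580272
```

View pics/w10.png

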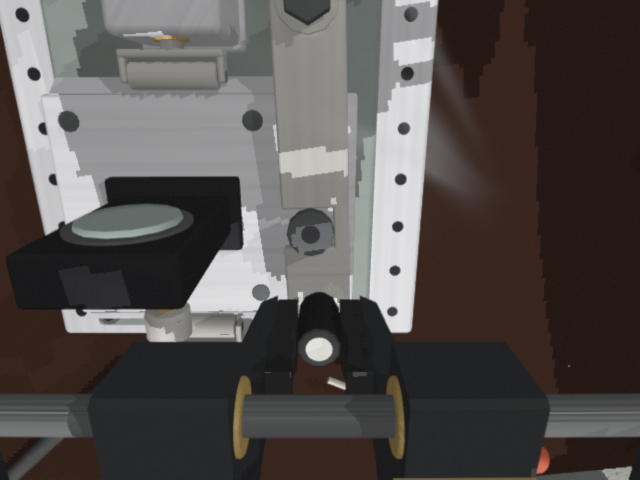

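Emit:
play_rows(commands=[{"delta_rot": [0,0,0],"travel": [-0.012,-0.01,-0.005],"gripper": -1},{"delta_rot": [0,0,0],"travel": [-0.012,-0.018,-0.005],"gripper": -1},{"delta_rot": [0,0,0],"travel": [-0.012,-0.018,-0.005],"gripper": -1},{"delta_rot": [0,0,0],"travel": [-0.012,-0.018,-0.005],"gripper": -1}])

```text
clock: 25.55
tool_pos: [0.4972, 0.1918, 0.0799]
eef_rot: [0.998, -0.056, -0.003, 0.001]
contact_force: [-8.1, 0.9, -3.0]
opening: 0.177
```

Emit:
play_rows(commands=[{"delta_rot": [0,0,0],"travel": [-0.02,0,0],"gripper": -1},{"delta_rot": [0,0,0],"travel": [-0.02,0,0],"gripper": -0.5},{"delta_rot": [0,0,0],"travel": [-0.02,0,0],"gripper": -0.4},{"delta_rot": [0,0,0],"travel": [-0.02,0,0],"gripper": -0.4},{"delta_rot": [0,0,0],"travel": [-0.02,0,0],"gripper": -0.4},{"delta_rot": [0,0,0],"travel": [-0.02,0,-0.15],"gripper": -0.4},{"delta_rot": [0,0,0],"travel": [-0.02,0,-0.5],"gripper": -0.4},{"delta_rot": [0,0,0],"travel": [-0.02,0,-1],"gripper": -0.4},{"delta_rot": [0,0,0],"travel": [-0.02,0,-1],"gripper": -0.4}])

```text
clock: 26.68
tool_pos: [0.5, 0.1934, 0.2349]
eef_rot: [0.998, -0.057, 0.004, -0.002]
contact_force: [-0.7, -0.2, -0.5]
opening: 0.298
```

Emit:
play_rows(commands=[{"delta_rot": [0,0,0],"travel": [0.25,-0.2,-0.4],"gripper": -0.4},{"delta_rot": [0,0,0],"travel": [0.5,-0.2,-0.7],"gripper": -0.4},{"delta_rot": [0,0,0],"travel": [0.5,-0.2,-0.7],"gripper": -0.4},{"delta_rot": [0,0,0],"travel": [0.5,-0.2,-0.7],"gripper": -0.4},{"delta_rot": [0,0,0],"travel": [0.5,-0.2,-0.7],"gripper": -0.4}])

```text
clock: 27.3
tool_pos: [0.5738, 0.2134, 0.3338]
eef_rot: [0.998, -0.056, -0.002, 0.001]
contact_force: [0.1, -0.2, -0.2]
opening: 0.298
```

```bash
python3 - <<'E'
from h import *
st=r.get_state();print(st['clock'],st['tool_pos'],st['contact_force'])
s=snap('wrist');N={}
for n,z in [('strap_knob',.1),('strap_pivot',.063),('plate_stud',.057),('strap_slot',.063),('frame_top',.127)]:
    D=viewer.pinpoint('wrist',n)[:1]
    print(n,[(round(d['conf'],2),d['at'],np.round(at_z(s,[d['at']],z)[0],4).tolist()) for d in D])
    if D:N[n]=at_z(s,[D[0]['at']],z)[0]
if 'strap_knob' in N and 'strap_pivot' in N:
    v=(N['strap_knob']-N['strap_pivot'])[:2];print('joint',np.arctan2(v[1],v[0])-np.radians(173.5),np.hypot(*v))
v=N['strap_knob'][:2]-[.6103,.1787];print('joint w/ fixed P',np.arctan2(v[1],v[0])-np.radians(173.5),np.hypot(*v))
th=np.radians(-6.5);c,d=np.cos(th),np.sin(th)
q=[[.045,.05],[.045,-.02],[-.045,.05],[-.045,-.015]]
pp=project(s,np.array([[.5395+c*x-d*y,.229+d*x+c*y,.057] for x,y in q]));print(at_depth(s,pp).round(4)[:,2])
u,v=project(s,[[.5355,.187,.07]])[0].astype(int);print(u,v)
im=s['color'][:,:,::-1];x0=max(0,min(480,u-80));y0=max(0,min(360,v-60))
cv2.imwrite('pics/w11.png',cv2.resize(im[y0:y0+120,x0:x0+160],None,fx=5,fy=5,interpolation=cv2.INTER_CUBIC))
E
```

```text
27.3 [0.57379656 0.21336919 0.33376694] [ 0.11169288 -0.16640682 -0.21909206]
strap_knob [(0.87, [347.4, 265.6], [0.498, 0.1926, 0.1])]
strap_pivot [(0.76, [348.7, 141.9], [0.6102, 0.1786, 0.063])]
plate_stud [(0.58, [344.2, 221.4], [0.5296, 0.1901, 0.057])]
strap_slot [(0.86, [345.7, 222.1], [0.5305, 0.1889, 0.063])]
frame_top [(0.65, [289.6, 241.2], [0.538, 0.2417, 0.127])]
joint -0.01074657473768914 0.1130185426546396
joint w/ fixed P -0.00984525727921115 0.11314933574059069
[0.0571 0.057  0.0581 0.0576]
347 219
```

View pics/w11.png

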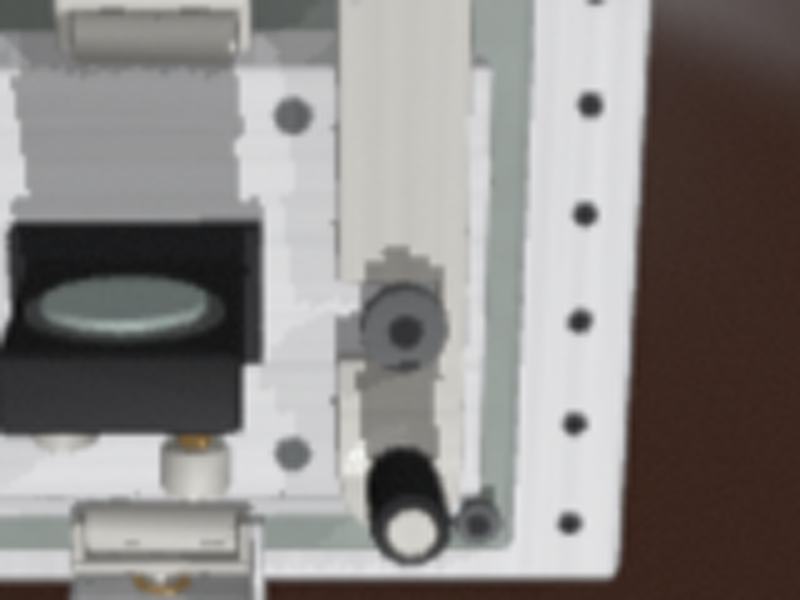

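The crop shows the stud head (404,328) centred on the strap (340–470), with the slot round the stud. Handing in.

```bash
python3 -c "
from plant import r
print(r.finish_job())"
```

```text
the job is handed in; nothing more can be done
None
```

The mirror plate is back on the three balls with the mirror facing the laser head, the strap is round the stud again, and the job was handed in at about 27.5 s of the 64 s allowed.

**How it went:** I swung the strap out to about 1.35 rad, then gripped the plate by the frame's sides, clear of the glass. I set it down level and pressed until it came to a firm stop at its home height, with the rollers over both edges. After letting go, I led the strap back by its knob and released it.

**Last checks:**
- **Plate:** its top measured 57–58 mm above the worktop at four points, against 57 mm when home, so it is level and seated.
- **Strap:** its angle measured about −0.01 rad, and the stud sits in the middle of the slot in the last picture.
- **Robot:** it was clear of everything, with no contact force.

**Disagreements and odd readings:**
- **Bench position:** the top camera and the wrist camera differed by about 4–6 mm, so I used the wrist camera, which matched the picture to about 1 px.
- **Strap knob:** while leading it back I saw brief stray forces of up to about 14 N in the grip, which I relieved before letting go.
- **Other items on the bench:** I never touched them, but I did not measure them again at the end.

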